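# Show the amber filter to the inspection camera

### The arm

A 6-joint arm with a two-finger parallel gripper is mounted at the origin on a cart in front of the work surface, level with it; the furniture and walls round the work are solid. World frame = base frame: x ahead of the robot, y to its left, z up, the work surface at z = 0. Lengths are in m, angles in degrees, forces in N, time in s.
With the tool pointing down it reaches from about 0.3 to 0.75 m from the base axis. Payload 8.5 kg.
Tool frame: the origin (TCP) lies between the finger pads; the fingertips stand 17 mm ahead of it and the grasp point (between the pads) lies 2 mm behind it; z points along the fingers, y is the direction in which the jaws open and shut (so a half turn about z gives the same grasp; the last joint's range is limited). The gripper opens to 85 mm and grips with 20 to 120 N. Pads are 22 mm wide; open, the fingers measure 114 mm over their backs; the gripper's body (76 mm by 85 mm) begins 54 mm behind the grasp point. The pads swing forward as they close: fully open they stand 13 mm farther back than shut.
Start: joints at [-83.325, 21.807, 74.336, -0, 83.858, -12.336], TCP at [0.179, -0.52, 0.248] pointing down, gripper open.
Joint ranges: [-178.18, 178.18], [-50.72, 133.34], [12.68, 142.11], [-81.47, 261.47], [9.98, 163.14], [-165.26, 165.26]. Speed limits (degrees/s): [136.94, 136.94, 180, 180, 180, 180].

### API

Orientations are given as a 3x3 rotation matrix whose columns are the frame's x, y, z axes.
In Python, from rig import readout, eyes, env gives the robot as it stands.
- The arm moves only by the tool arm_command, never from a script. Its argument "rows" is text: rows parted by semicolons, each of 7 numbers parted by spaces: the closure, from 0 (fully open) to 1 (shut), then the shift along the tool's x, y, z in mm, then the turn, a rotation vector about the tool's x, y, z in degrees. In form: grip dx dy dz rx ry rz; .... A call has 1 to 5 rows; each row shifts and turns the commanded pose from where the row before left it, along the tool's axes as they then stand; what a row does not reach is not made up. A row lasts 1/12 s, in which the tool goes at most 41.7 mm and 7.16 degrees, less where a joint would pass 70% of its speed; a pose out of reach is approached as far as the arm can. A call with a gripper value outside its range is refused whole. The fingers move at their own pace and stop on an object; "squeeze" is the grip in N (left out, the last holds). Time passes only in rows, so rows that do not move let the fingers close. It gives the time, the measured TCP pose, the force and the opening at its end, in the units of the state.
- readout.observe(): the state, without advancing time (a new reading comes with each control period).
- eyes.get_image(name): name is "scene" or "side" or "wrist"; returns the picture (400x640x3 uint8, red, green, blue); there is no depth.
- eyes.camera_model(name): a dict with "mtx" (3x3 intrinsics, pixels), "view" (4x4, takes a point from world to camera coordinates). Camera axes: x right, y up, looking along -z (the intrinsics and any distortion apply to the point x, -y, -z); pixel columns grow to the right and rows downward; lengths in m; the calibration is good to about 2 mm. A picture is of the moment at which its call begins: read the wrist's pose just before it. camera_model takes no time and is no camera call; for the wrist camera it gives the pose at the moment of the call.
- env.close_job(): hands the job in, once; it reports no verdict.
The state is a dict: "time_s": time; "q": joint angles; "qvel": joint speeds; "joint_efforts": joint torques, N m; "position": TCP position; "tool_rot": TCP orientation; "ft_force": force on the tool from outside, world axes, zero at the start; "wrist_torque": the same for the moment, N m; "grip_width": finger opening in m.
Only numpy, scipy, OpenCV 4.12 (cv2) and the standard library are available. Lean on these libraries where they do the work, as an engineer would, in place of code of your own. Each camera call takes 0.05 s, during which the arm holds its last target. There are 200 camera calls.

### The job

Pull the drawer of the small grey filter store out to its stop, take the amber glass filter out of its rack and hold it up in the inspection station: upright, the glass square to the camera, centred on the lens and midway between lens and light panel. Finish while still holding it there, with the drawer left open; the green and blue filters stay in the rack, nothing may press on the station, and the other things on the bench stay where they are.

Things in the scene. Friction and masses are not known exactly. Their poses are not given: they have to be found in the camera images.
- drawer (a joint): travel of the drawer: 0 shut, 0.10 m fully out at its stop; slides along -x of point drawer_handle, about 2 N friction, stays where it is left. Its grey filter store (150 deep x 190 wide x 108 mm high, fixed) stands on the bench right of the robot's middle, its white drawer front turned towards the robot
- drawer_handle (a point): middle of the drawer's steel bar handle (moves with the drawer): bar 10 mm thick, 90 mm long along y, its axis 35 mm in front of the drawer front, 80 mm above the bench, 28 mm below the store's top, open above. x points into the store, -x is the way the drawer opens; z up
- rack (a point): middle of the three-slot rack in the drawer (moves with it), 46 mm above the bench. Slots 54 mm apart along y; which colour is where varies. Each holds a filter upright by its lowest 14 mm, glass square to y, 0.7 mm play a side. Drawer out: rack middle 58 mm in front of the store. Drawer sides 53 mm, front 100 mm above the bench. Axes as the handle's
- amber_filter_tab (a point): middle of the grey grip tab (24 wide x 10 thick x 24 mm high) on top of the amber filter, whose black frame is 45 wide x 8 thick x 52 mm high; 76 mm in all, 50 g. The tab's middle is 35 mm above the glass's middle, 12 mm below the top, 81 mm above the bench in the rack. Axes: z up along the filter towards the tab, y square to the glass, x across its width
- amber_filter_glass (a point): middle of the amber glass (31 x 30 mm seen), 29 mm above the filter's foot, 35 mm below the tab's middle. Axes: z up along the filter towards the tab, y square to the glass, x across its width
- green_filter_glass (a point): middle of the green glass of a like filter in the rack, to be left there. Axes: z up along the filter towards the tab, y square to the glass, x across its width
- blue_filter_glass (a point): middle of the blue glass of a like filter in the rack, to be left there. Axes: z up along the filter towards the tab, y square to the glass, x across its width
- view_point (a point): where the middle of the glass has to be: in the air on the lens axis of the inspection station, 170 mm above the bench, midway between the black lens's front (85 mm away along +y) and the light panel's face (85 mm along -y). y is the lens axis, z up. Camera top 193 mm, panel top 212 mm above the bench; panel 84 mm wide
- inspection_station: fixed station left of the robot's middle: aluminium base 90 x 300 x 12 mm; at its +y end a grey camera box with black lens on a post, at its -y end a white light panel in a black frame on a post. Origin: middle of the base's underside; z up, y along the lens axis from panel to camera
- bench_timer: white bench timer, the one in front of the robot, 60 x 68 x 18 mm, bystander; origin under its middle
- small_beaker: empty glass beaker 57 x 64 x 72 mm, bystander; origin under its middle
- brown_stopper: brown rubber stopper 29 mm in diameter, 28 mm high, bystander; origin under its middle
- amber_filter: the whole amber filter (see point amber_filter_tab); origin under the middle of its foot

How it is judged:
By the outcome, as a careful person would: the job done as asked, in the order asked, and still so for the second after the job is handed in, while the arm keeps its last pose, push and grip.
It also fails if it takes over 54 s, if anything falls off the work surface, if the arm or the gripper's body presses on something with over 40 N, if the wrist force passes 120 N, or if a joint passes its speed limit or range.

## Working session

There is one attempt and no reset: what is moved stays moved. The work goes in short steps, Python scripts to look and compute and a tool call to move; the robot and the scene stay as the last step left them, time stands still between calls to the robot, and variables do not carry over. Pictures are saved under pics/ and viewed, about 8 in all and at most 12, crops included, and the job is handed in when it is done.

Besides the shell and the picture viewer there is one more tool, called after "Emit:" by a JSON object that holds its "method" and its "body", one argument or row to a line. arm_command: Moves the arm, as the interface text tells. Its arguments: {"type":"object","properties":{"rows":{"type":"string"},"squeeze":{"type":"number"}},"required":["rows"]}

```bash
ls; mkdir -p pics
python3 - <<'E'
from rig import readout, eyes, env
import cv2,numpy as np
s=readout.observe();print(s['time_s'],s['position'],s['tool_rot'],s['grip_width'])
for n in('scene','side'):
    cv2.imwrite(f'pics/{n}0.png',eyes.get_image(n)[:,:,::-1]);m=eyes.camera_model(n);print(n,{k:np.round(v,3).tolist() if hasattr(v,'__len__') else v for k,v in m.items()})
E
```

```text
pics
0.0 [ 0.17912775 -0.51972416  0.24769425] [[ 9.45459401e-01  3.25739925e-01 -1.50547159e-04]
 [ 3.25739781e-01 -9.45458297e-01  1.48435137e-03]
 [ 3.41176445e-04 -1.45243316e-03 -9.99998887e-01]] 0.08525942756406732
scene {'mtx': [[417.451, 0.0, 311.883], [0.0, 417.451, 204.044], [0.0, 0.0, 1.0]], 'view': [[-0.839, -0.545, 0.012, 0.373], [0.412, -0.62, 0.668, -0.361], [-0.356, 0.565, 0.744, -1.037], [0.0, 0.0, 0.0, 1.0]]}
side {'mtx': [[407.702, 0.0, 317.267], [0.0, 407.702, 202.93], [0.0, 0.0, 1.0]], 'view': [[0.998, -0.066, -0.002, -0.53], [0.024, 0.342, 0.939, -0.102], [-0.062, -0.937, 0.343, -1.167], [0.0, 0.0, 0.0, 1.0]]}
```

View pics/scene0.png

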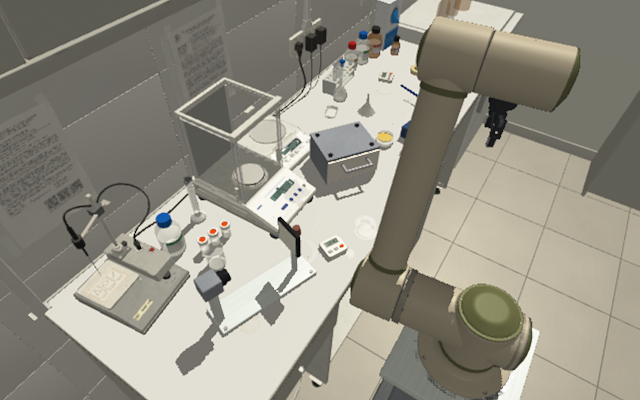

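View pics/side0.png

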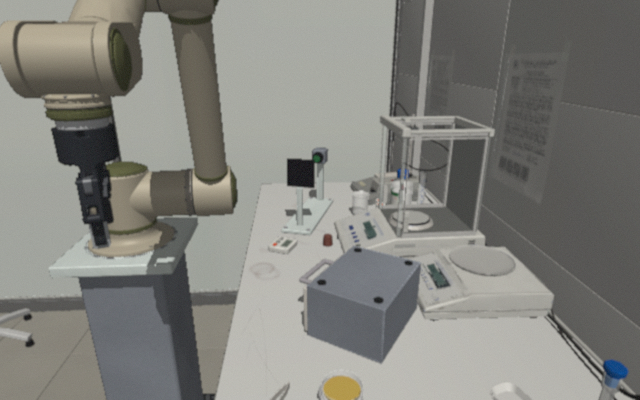

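The scene picture shows the store near (345,150), with its handle at (357,165), and the station base from (222,330) to (314,270). The side picture shows the store near (365,300). I'll enlarge both.

Run:
```python
import cv2,numpy as np
a=cv2.imread('pics/scene0.png');b=cv2.imread('pics/side0.png')
def crop(im,x,y,w,h,k):
    c=cv2.resize(im[y:y+h,x:x+w],None,fx=k,fy=k,interpolation=cv2.INTER_CUBIC)
    for i in range(0,w,10):
        cv2.line(c,(i*k,0),(i*k,8 if i%50 else 16),(0,0,255),1)
    for i in range(0,h,10):
        cv2.line(c,(0,i*k),(8 if i%50 else 16,i*k),(0,0,255),1)
    return c
A=np.hstack([crop(a,300,110,100,100,4),crop(b,300,240,130,120,3)[:400,:390] if 0 else cv2.copyMakeBorder(crop(b,300,240,130,120,3),0,40,0,0,cv2.BORDER_CONSTANT)])
B=np.hstack([crop(a,180,210,140,130,3),cv2.copyMakeBorder(crop(b,265,140,90,97,4),0,2,0,0,cv2.BORDER_CONSTANT)])
cv2.imwrite('pics/A.png',A);cv2.imwrite('pics/B.png',B);print(A.shape,B.shape)
```

```text
(400, 790, 3) (390, 780, 3)
```

View pics/A.png

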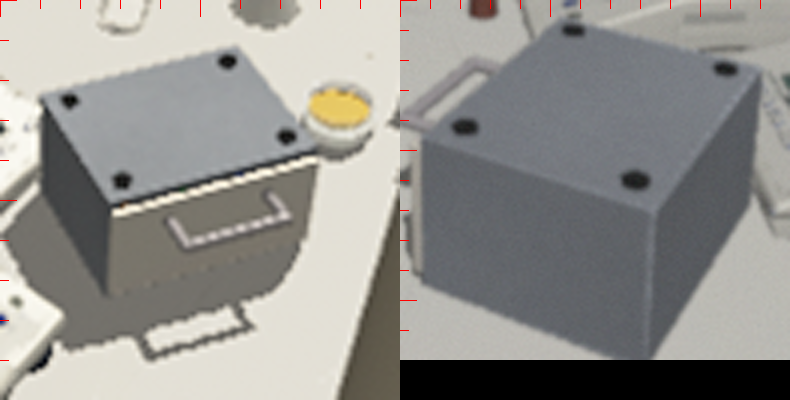

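View pics/B.png

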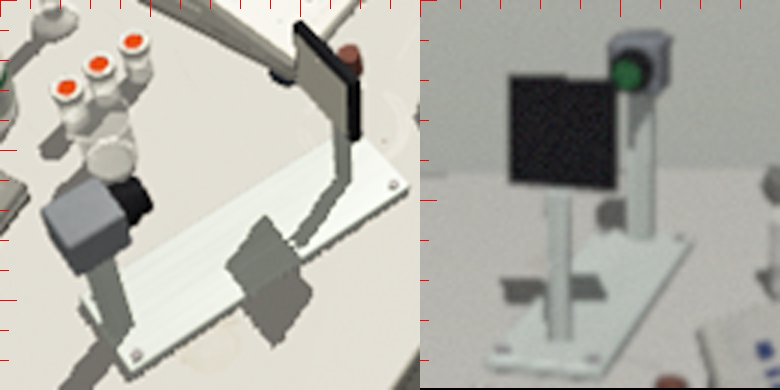

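Crops give the store top corners, handle ends and station base corners in both cameras. I'll fit the poses.

```bash
cat > h.py <<'E'
import numpy as np
from rig import readout,eyes,env
from scipy.optimize import least_squares
def proj(m,P):
    P=np.atleast_2d(P);V=np.array(m['view']);K=np.array(m['mtx'])
    c=P@V[:3,:3].T+V[:3,3];c=c*[1,-1,-1];p=c@K.T
    return p[:,:2]/p[:,2:]
def place(p,L):
    c,s=np.cos(p[2]),np.sin(p[2]);L=np.atleast_2d(L)
    return L@np.array([[c,-s,0],[s,c,0],[0,0,1]]).T+[p[0],p[1],0]
def fit(obs,p0):  # obs: (cam,local pt,pixel)
    ms={n:eyes.camera_model(n) for n in {o[0] for o in obs}}
    f=lambda p:np.concatenate([proj(ms[n],place(p,L))[0]-px for n,L,px in obs])
    r=least_squares(f,p0,loss='soft_l1');return r.x,r.fun.reshape(-1,2)
E
python3 - <<'E'
from h import *
d,w=.075,.095
for d in(.075,):
  st=[('scene',(-d,w,.108),(328,161.2)),('scene',(-d,-w,.108),(379.5,147.5)),('scene',(d,w,.108),(310,134.2)),('scene',(d,-w,.108),(359.5,121.8)),
  ('side',(d,-w,.108),(384.3,310.7)),('side',(-d,-w,.108),(307.3,285)),('side',(d,w,.108),(420.7,262.7)),('side',(-d,w,.108),(355,246.7)),('side',(d,-w,0),(382.7,360))]
  p,r=fit(st,[.55,-.2,0]);print(p[:2],np.degrees(p[2]));print(r.round(1).tolist())
  print('handle',place(p,[-d-.035,0,.08]))
  for n in('scene','side'):print(n,[proj(eyes.camera_model(n),place(p,[-d-x-.035,y,.08])).round(1).tolist() for x in(0,.01) for y in(.045,-.045)])
sn=[('scene',(-.045,.15,.012),(223.3,334.7)),('scene',(.045,.15,.012),(206.7,310)),('scene',(-.045,-.15,.012),(316.7,271.7)),
('side',(-.045,-.15,.012),(282.5,229.5)),('side',(.045,-.15,.012),(315.5,233.2)),('side',(.045,.15,.012),(333,199.5))]
p,r=fit(sn,[.5,.3,0]);print(p[:2],np.degrees(p[2]));print(r.round(1).tolist())
for y in(-.085,-.095,-.105):
  print(y,proj(eyes.camera_model('side'),place(p,[[-.042,y,.212],[.042,y,.212],[.042,y,.128],[-.042,y,.128]])).round(1).tolist(),proj(eyes.camera_model('scene'),place(p,[[-.042,y,.212],[.042,y,.212],[.042,y,.128],[-.042,y,.128]])).round(1).tolist())
# wrist cam offset in tool
s=readout.observe();V=np.array(eyes.camera_model('wrist')['view']);R=np.array(s['tool_rot']);T=np.linalg.inv(V)
print('cam in tool',R.T@(T[:3,3]-s['position']),(R.T@T[:3,:3]).round(2).tolist(),eyes.camera_model('wrist')['mtx'])
E
```

```text
[ 0.59582999 -0.42500236] -34.59448689026701
[[-1.4, -1.6], [-0.6, -2.1], [-1.0, -2.0], [-0.9, -2.0], [0.3, -0.3], [-1.6, 0.0], [0.2, -1.0], [-2.2, -1.9], [-1.6, 4.4]]
handle [[ 0.50527898 -0.36254826  0.08      ]]
scene [[[344.8, 169.0]], [[369.5, 162.0]], [[346.1, 171.0]], [[370.9, 163.9]]]
side [[[327.2, 261.9]], [[304.4, 280.9]], [[323.1, 260.7]], [[300.1, 279.6]]]
[0.51421531 0.14119779] -16.544016865381273
[[0.7, -0.3], [-1.5, -0.8], [-1.7, -2.8], [-0.4, -0.5], [-3.6, -1.4], [-1.6, -1.4]]
-0.085 [[287.6, 157.4], [315.7, 158.9], [315.8, 186.8], [288.4, 184.9]] [[295.0, 236.7], [273.8, 216.1], [275.6, 236.7], [295.6, 256.8]]
-0.095 [[286.6, 158.2], [314.9, 159.8], [315.0, 187.8], [287.4, 185.9]] [[298.2, 234.6], [277.0, 214.2], [278.6, 234.7], [298.7, 254.7]]
-0.105 [[285.6, 159.1], [314.1, 160.6], [314.3, 188.8], [286.4, 186.9]] [[301.5, 232.5], [280.2, 212.2], [281.6, 232.8], [301.7, 252.7]]
cam in tool [ 0.07478236 -0.0009738  -0.12559521] [[0.0, 0.96, 0.29], [1.0, -0.0, 0.0], [0.0, 0.29, -0.96]] [[319.65729548   0.         315.66487069]
 [  0.         319.65729548 201.93012219]
 [  0.           0.           1.        ]]
```

```bash
cat >> h.py <<'E'
from scipy.spatial.transform import Rotation as Ro
def Rdown(psi):
    a=np.radians(psi);y=np.array([np.cos(a),np.sin(a),0]);z=np.array([0,0,-1.]);return np.c_[np.cross(y,z),y,z]
def plan(pos,psi,grip,step=30,turn=6.8):
    s=readout.observe();p=np.array(s['position']);R=np.array(s['tool_rot']);T=Rdown(psi)
    rv=Ro.from_matrix(R.T@T).as_rotvec(degrees=True);d=np.array(pos)-p
    n=max(1,int(np.ceil(max(np.linalg.norm(d)*1000/step,np.linalg.norm(rv)/turn))))
    out=[]
    for i in range(n):
        Rc=R@Ro.from_rotvec(rv*i/n,degrees=True).as_matrix()
        out.append(' '.join(f'{v:.4g}' for v in [grip,*(Rc.T@d*1000/n).round(1),*(rv/n).round(2)]))
    for i in range(0,n,5):print('; '.join(out[i:i+5]))
def snap(n,name,crop=None,k=1):
    import cv2
    im=eyes.get_image(n)[:,:,::-1]
    cv2.imwrite(f'pics/{name}_full.png',im)
    if crop: x,y,w,h=crop;im=im[y:y+h,x:x+w]
    cv2.imwrite(f'pics/{name}.png',cv2.resize(im,None,fx=k,fy=k,interpolation=cv2.INTER_CUBIC))
E
python3 - <<'E'
from h import *
plan([.503,-.363,.2],-34.6,0,step=38)
E
```

```text
0 35.7 -4.3 4.8 -0.01 -0 -3.64; 0 35.9 -2 4.8 -0.01 -0 -3.64; 0 36 0.3 4.8 -0.01 -0 -3.64; 0 35.9 2.6 4.8 -0.01 -0 -3.64; 0 35.7 4.8 4.8 -0.01 -0 -3.64
0 35.3 7.1 4.8 -0.01 -0 -3.64; 0 34.8 9.3 4.8 -0.01 -0 -3.64; 0 34.1 11.5 4.8 -0.01 -0 -3.64; 0 33.3 13.7 4.8 -0.01 -0 -3.64; 0 32.4 15.7 4.8 -0.01 -0 -3.64
```

Emit:
{"method": "arm_command", "body": {
  "rows": "0 35.7 -4.3 4.8 0 0 -3.64; 0 35.9 -2 4.8 0 0 -3.64; 0 36 0.3 4.8 0 0 -3.64; 0 35.9 2.6 4.8 0 0 -3.64; 0.3 35.7 4.8 4.8 0 0 -3.64"
}}

```text
time_s: 0.52
position: [0.3424, -0.4405, 0.2238]
tool_rot: [[0.795, 0.607, -0.0], [0.607, -0.795, 0.001], [0.0, -0.001, -1.0]]
ft_force: [-0.4, -0.4, -0.3]
grip_width: 0.0756
```

Emit:
{"method": "arm_command", "body": {
  "rows": "0.62 35.3 7.1 4.8 0 0 -3.64; 0.62 34.8 9.3 4.8 0 0 -3.64; 0.62 34.1 11.5 4.8 0 0 -3.64; 0.62 33.3 13.7 4.8 0 0 -3.64; 0.62 32.4 15.7 4.8 0 0 -3.64"
}}

```text
time_s: 0.93
position: [0.5045, -0.3618, 0.1997]
tool_rot: [[0.565, 0.825, -0.001], [0.825, -0.565, 0.001], [0.0, -0.001, -1.0]]
ft_force: [0.2, -0.2, 0.1]
grip_width: 0.0326
```

Run:
```python
from h import *
s=readout.observe();print(s['position'],np.array(s['tool_rot']).round(3).tolist(),s['grip_width'],s['time_s'])
snap('wrist','w1')
m=eyes.camera_model('wrist')
p=[.5958,-.425,np.radians(-34.6)]
print(proj(m,place(p,[[-.11,.045,.08],[-.11,-.045,.08],[-.075,.095,.108],[-.075,-.095,.108]])))
```

```text
[ 0.50451309 -0.36183389  0.19973381] [[0.565, 0.825, -0.001], [0.825, -0.565, 0.001], [0.0, -0.001, -1.0]] 0.03264451476703169 0.9333
[[316.70390736 153.51438926]
 [315.34331631 260.12658109]
 [372.96295709  81.68563701]
 [357.92499942 332.7790221 ]]
```

View pics/w1.png

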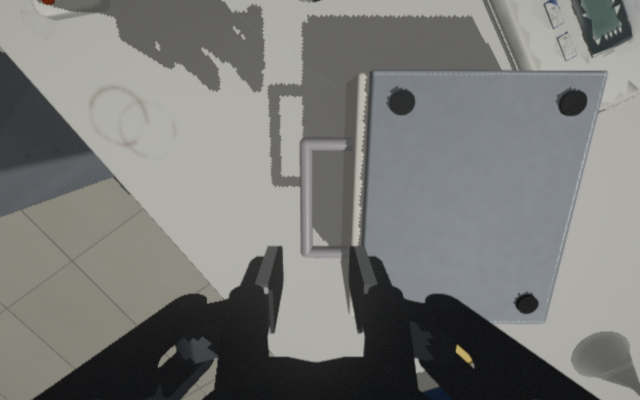

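The wrist view shows the handle bar centreline at x≈308, with ends at rows ≈139 and 256. Store top corners are at (372,72), (607,72) and (545,322). I'll refit from this nearer view.

Run:
```python
from h import *
d,w=.075,.095
for hx in(.035,.041,.047):
  o=[('wrist',(-d,w,.108),(370,72)),('wrist',(d,w,.108),(607,72)),('wrist',(d,-w,.108),(545,322)),('wrist',(-d-hx,.05,.08),(308,139)),('wrist',(-d-hx,-.05,.08),(307,256))]
  p,r=fit(o,[.6,-.42,-.6]);print(hx,p[:2],np.degrees(p[2]),r.round(1).tolist(),place(p,[-d-hx,0,.08]))
s=readout.observe();print(s['position'],s['ft_force'])
h=place(p,[-d-.041,0,.08])[0]
```

```text
0.035 [ 0.5976833  -0.41773457] -34.06258726664216 [[-1.9, -1.1], [-0.0, -0.6], [-1.4, 4.7], [4.9, -0.2], [5.9, 3.0]] [[ 0.50655641 -0.35612377  0.08      ]]
0.041 [ 0.59852536 -0.41845373] -34.043629557662506 [[-0.2, -0.9], [1.6, -0.4], [0.0, 4.8], [-1.7, 0.0], [0.1, 3.2]] [[ 0.50240642 -0.35351414  0.08      ]]
0.047 [ 0.59884323 -0.41868447] -33.979304749678555 [[0.2, -0.7], [2.1, -0.5], [0.7, 4.7], [-9.2, 0.2], [-6.5, 3.3]] [[ 0.49767601 -0.35049947  0.08      ]]
[ 0.50884901 -0.35838732  0.19838967] [ 0.22007086  4.8706275  -1.08498908]
```

```bash
cat >> h.py <<'E'
def shoot(name):
    import json
    m=eyes.camera_model('wrist');snap('wrist',name)
    json.dump({k:np.array(m[k]).tolist() for k in('mtx','view')},open(f'pics/{name}.json','w'))
    return m
def fitm(m,obs,p0):
    r=least_squares(lambda p:np.concatenate([proj(m,place(p,L))[0]-px for L,px in obs]),p0);return r.x,r.fun.reshape(-1,2)
E
python3 - <<'E'
from h import *
s=readout.observe();m=eyes.camera_model('wrist');print(s['position'],s['qvel'])
V=np.array(m['view']);T=np.eye(4);T[:3,:3]=s['tool_rot'];T[:3,3]=s['position']
I=np.eye(4);I[:3,:3]=[[0.565, 0.825, -0.001], [0.825, -0.565, 0.001], [0.0, -0.001, -1.0]];I[:3,3]=[0.50451309,-0.36183389,0.19973381]
m=dict(mtx=m['mtx'],view=V@T@np.linalg.inv(I))
d,w=.075,.095
for hx in(.035,.041,.047):
  o=[((-d,w,.108),(370,72)),((d,w,.108),(607,72)),((d,-w,.108),(545,322)),((-d-hx,.05,.08),(308,139)),((-d-hx,-.05,.08),(307,256))]
  p,r=fitm(m,o,[.6,-.42,-.6]);print(hx,p[:2],np.degrees(p[2]),r.round(1).tolist(),place(p,[-d-hx,0,.08]))
  if hx==.041: plan(place(p,[-d-hx,0,.082])[0],np.degrees(p[2]),.62)
E
```

```text
[ 0.50884901 -0.35838732  0.19838967] [-3.7879697  -1.86148267  3.8882832  -0.63223195 -0.81433884  0.63400895]
0.035 [ 0.59258042 -0.4214145 ] -34.542749783844336 [[-2.9, -1.8], [-2.1, -1.2], [-3.3, 2.9], [4.2, -1.1], [5.3, 1.6]] [[ 0.50197305 -0.35904219  0.08      ]]
0.041 [ 0.59418384 -0.42268996] -34.367864379587445 [[-0.1, -1.2], [0.7, -1.3], [-0.3, 2.8], [-1.2, -0.5], [0.8, 2.1]] [[ 0.49843393 -0.35720748  0.08      ]]
0.62 -1.3 -2.3 29.1 -0.02 -0.04 0.11; 0.62 -1.3 -2.3 29.1 -0.02 -0.04 0.11; 0.62 -1.3 -2.3 29.1 -0.02 -0.04 0.11; 0.62 -1.2 -2.3 29.1 -0.02 -0.04 0.11
0.047 [ 0.59577883 -0.42397082] -34.19709636683983 [[2.6, -0.5], [3.6, -1.4], [2.6, 2.7], [-6.6, 0.2], [-3.7, 2.7]] [[ 0.49487153 -0.35540176  0.08      ]]
```

Emit:
{"method": "arm_command", "body": {
  "rows": "0.68 0 0 20 0 0 0; 0.68 0 0 20 0 0 0; 0.68 0 0 0 0 0 0; 0.68 0 0 0 0 0 0"
}}

```text
time_s: 1.32
position: [0.5028, -0.3628, 0.1597]
tool_rot: [[0.568, 0.823, -0.002], [0.823, -0.568, 0.002], [0.001, -0.002, -1.0]]
ft_force: [0.2, -0.1, -0.1]
grip_width: 0.0275
```

Run:
```python
from h import *
s=readout.observe();print(s['position'],s['ft_force'],s['grip_width'],s['qvel'].round(1))
plan([.4985,-.3572,.082],-34.4,.68)
```

```text
[ 0.50277962 -0.3628133   0.15969429] [ 0.22188488 -0.06211098 -0.1256819 ] 0.02747972985976508 [-0.3 -1.8 -2.4 -0.   0.4 -0. ]
0.68 0.7 -2.2 25.9 -0.05 -0.01 -0.07; 0.68 0.7 -2.2 25.9 -0.05 -0.01 -0.07; 0.68 0.7 -2.2 25.9 -0.05 -0.01 -0.07
```

Emit:
{"method": "arm_command", "body": {
  "rows": "0.68 2 -6.6 10 -0.1 0 -0.2; 0.68 0 0 20 0 0 0; 0.68 0 0 10 0 0 0; 0.68 0 0 0 0 0 0"
}}

```text
time_s: 1.65
position: [0.4983, -0.3575, 0.1192]
tool_rot: [[0.565, 0.825, -0.0], [0.825, -0.565, 0.001], [0.001, -0.001, -1.0]]
ft_force: [0.1, -0.9, -0.2]
grip_width: 0.0273
```

Run:
```python
from h import *
s=readout.observe();print(s['position'],s['ft_force'])
shoot('w2')
```

```text
[ 0.49828006 -0.35749766  0.11922914] [ 0.13032735 -0.9250974  -0.20149329]
```

View pics/w2.png

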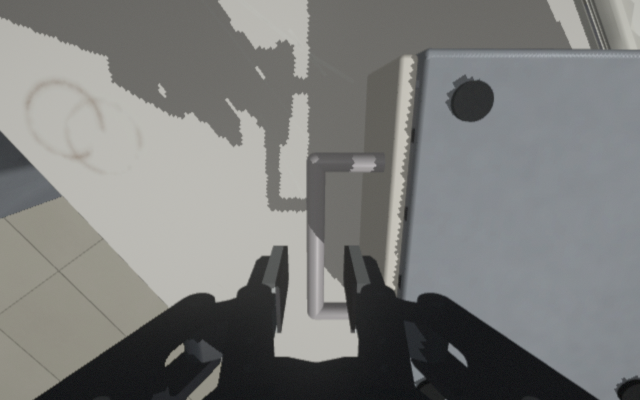

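The bar (x≈316) sits midway between the fingertips (280 and 352), so I'll descend, grip and pull.

Emit:
{"method": "arm_command", "body": {
  "rows": "0.68 0 0 18 0 0 0; 0.68 0 0 19 0 0 0; 0.68 0 0 0 0 0 0; 0.95 0 0 0 0 0 0; 0.95 0 0 0 0 0 0",
  "squeeze": 40
}}

```text
time_s: 2.12
position: [0.498, -0.3573, 0.0846]
tool_rot: [[0.565, 0.825, -0.001], [0.825, -0.565, 0.0], [-0.0, -0.001, -1.0]]
ft_force: [-3.5, 2.4, -2.1]
grip_width: 0.0083
```

Emit:
{"method": "arm_command", "body": {
  "rows": "0.95 0 0 0 0 0 0; 0.95 0 0 0 0 0 0"
}}

```text
time_s: 2.28
position: [0.4981, -0.3574, 0.0846]
tool_rot: [[0.565, 0.825, -0.0], [0.825, -0.565, -0.0], [-0.0, -0.0, -1.0]]
ft_force: [-5.9, 2.4, -1.0]
grip_width: 0.0082
```

Emit:
{"method": "arm_command", "body": {
  "rows": "0.95 0 -15 0 0 0 0; 0.95 0 -22 0 0 0 0; 0.95 0 -22 0 0 0 0; 0.95 0 -20 0 0 0 0; 0.95 0 -12 0 0 0 0"
}}

```text
time_s: 2.7
position: [0.4233, -0.3058, 0.0847]
tool_rot: [[0.565, 0.825, 0.003], [0.825, -0.565, -0.002], [-0.0, 0.004, -1.0]]
ft_force: [3.0, 0.5, -6.4]
grip_width: 0.0082
```

Emit:
{"method": "arm_command", "body": {
  "rows": "0.95 0 -4 0 0 0 0; 0.95 0 -2 0 0 0 0; 0.95 0 -2 0 0 0 0; 0.95 0 0 0 0 0 0"
}}

```text
time_s: 3.03
position: [0.4184, -0.3024, 0.0845]
tool_rot: [[0.565, 0.825, 0.004], [0.825, -0.565, -0.003], [0.0, 0.005, -1.0]]
ft_force: [2.7, 4.3, 7.3]
grip_width: 0.0083
```

Emit:
{"method": "arm_command", "body": {
  "rows": "0.95 0 -2 0 0 0 0; 0.95 0 -2 0 0 0 0; 0.95 0 0 0 0 0 0"
}}

```text
time_s: 3.28
position: [0.4157, -0.3005, 0.0845]
tool_rot: [[0.565, 0.825, 0.005], [0.825, -0.565, -0.004], [0.0, 0.006, -1.0]]
ft_force: [4.7, 3.2, 5.0]
grip_width: 0.0088
```

Emit:
{"method": "arm_command", "body": {
  "rows": "0.95 0 -2 0 0 0 0; 0.95 0 -2 0 0 0 0; 0.95 0 0 0 0 0 0; 0.95 0 0 0 0 0 0"
}}

```text
time_s: 3.62
position: [0.4154, -0.3004, 0.0847]
tool_rot: [[0.565, 0.825, 0.013], [0.825, -0.565, -0.009], [-0.0, 0.015, -1.0]]
ft_force: [21.8, -3.7, -6.9]
grip_width: 0.0083
```

The drawer has hit its stop: 100.5 mm of travel, and the force rose to about 20 N. I'll ease off, release and lift.

Emit:
{"method": "arm_command", "body": {
  "rows": "0.95 0 3.5 0 0 0 0; 0.7 0 0 0 0 0 0; 0.7 0 0 0 0 0 0; 0.7 0 0 0 0 0 0; 0.7 0 0 0 0 0 0"
}}

```text
time_s: 4.03
position: [0.4134, -0.2994, 0.0832]
tool_rot: [[0.565, 0.825, 0.001], [0.825, -0.565, -0.001], [-0.0, 0.002, -1.0]]
ft_force: [0.0, -0.4, 0.1]
grip_width: 0.0254
```

Emit:
{"method": "arm_command", "body": {
  "rows": "0.7 0 0 -20 0 0 0; 0.7 0 0 -40 0 0 0; 0.7 0 0 -40 0 0 0; 0.7 0 0 -30 0 0 0; 0.7 0 0 0 0 0 0"
}}

```text
time_s: 4.45
position: [0.4145, -0.3007, 0.2191]
tool_rot: [[0.565, 0.825, 0.008], [0.825, -0.565, -0.009], [-0.003, 0.012, -1.0]]
ft_force: [0.8, 0.1, 0.2]
grip_width: 0.0255
```

Run:
```python
from h import *
s=readout.observe();print(s['position'],s['ft_force'],s['grip_width'])
# rack middle from handle at stop; handle axis x_local=-.116-.1
p=[.59418,-.42269,np.radians(-34.37)];print(place(p,[[-.075-.041-.1,0,.08],[-.075-.058,0,.046]]))
r=place(p,[-.133,0,.046])[0]
plan([r[0],r[1],.20],55.6,.5,step=30)
```

```text
[ 0.41454624 -0.30068547  0.21909903] [0.84940792 0.1331876  0.23199311] 0.025547622053551097
[[ 0.41589161 -0.30075046  0.08      ]
 [ 0.48440058 -0.34760686  0.046     ]]
0.5 0.1 6 1.4 0.03 0.05 -6.43; 0.5 -0.6 6 1.4 0.03 0.05 -6.43; 0.5 -1.3 5.9 1.4 0.03 0.05 -6.43; 0.5 -1.9 5.7 1.4 0.03 0.05 -6.43; 0.5 -2.6 5.4 1.4 0.03 0.05 -6.43
0.5 -3.1 5.1 1.4 0.03 0.05 -6.43; 0.5 -3.7 4.7 1.4 0.03 0.05 -6.43; 0.5 -4.2 4.3 1.4 0.03 0.05 -6.43; 0.5 -4.7 3.8 1.4 0.03 0.05 -6.43; 0.5 -5.1 3.2 1.4 0.03 0.05 -6.43
0.5 -5.4 2.7 1.4 0.03 0.05 -6.43; 0.5 -5.7 2 1.4 0.03 0.05 -6.43; 0.5 -5.8 1.4 1.4 0.03 0.05 -6.43; 0.5 -6 0.7 1.4 0.03 0.05 -6.43
```

Emit:
{"method": "arm_command", "body": {
  "rows": "0.5 0.1 6 0 0.03 0.05 -6.43; 0.5 -0.6 6 0 0.03 0.05 -6.43; 0.5 -1.3 5.9 0 0.03 0.05 -6.43; 0.5 -1.9 5.7 0 0.03 0.05 -6.43; 0.5 -2.6 5.4 0 0.03 0.05 -6.43"
}}

```text
time_s: 4.87
position: [0.4383, -0.316, 0.2126]
tool_rot: [[0.034, 0.999, -0.0], [0.999, -0.034, 0.004], [0.004, -0.001, -1.0]]
ft_force: [-0.1, 0.9, 0.0]
grip_width: 0.0427
```

Emit:
{"method": "arm_command", "body": {
  "rows": "0.5 -3.1 5.1 0 0.03 0.05 -6.43; 0.5 -3.7 4.7 0 0.03 0.05 -6.43; 0.5 -4.2 4.3 0 0.03 0.05 -6.43; 0.5 -4.7 3.8 0 0.03 0.05 -6.43; 0.5 -5.1 3.2 0 0.03 0.05 -6.43"
}}

```text
time_s: 5.28
position: [0.4632, -0.3327, 0.2124]
tool_rot: [[-0.503, 0.864, -0.004], [0.864, 0.503, 0.008], [0.009, 0.001, -1.0]]
ft_force: [0.1, 0.3, 0.1]
grip_width: 0.0432
```

Emit:
{"method": "arm_command", "body": {
  "rows": "0.5 -5.4 2.7 0 0.03 0.05 -6.43; 0.5 -5.7 2 0 0.03 0.05 -6.43; 0.5 -5.8 1.4 0 0.03 0.05 -6.43; 0.5 -6 0.7 0 0.03 0.05 -6.43; 0.5 0 0 0 0 0 0"
}}

```text
time_s: 5.7
position: [0.4835, -0.3465, 0.212]
tool_rot: [[-0.828, 0.561, -0.008], [0.561, 0.828, 0.009], [0.012, 0.003, -1.0]]
ft_force: [-0.3, -0.9, 0.3]
grip_width: 0.0425
```

Run:
```python
from h import *
s=readout.observe();print(s['position'],np.array(s['tool_rot']).round(3).tolist(),s['q'].round(1),s['qvel'].round(1),s['grip_width'])
m=shoot('w3')
p=[.59418,-.42269,np.radians(-34.37)];print(proj(m,place(p,[[-.133,y,.081] for y in(-.054,0,.054)])))
```

```text
[ 0.48346506 -0.34645664  0.21198836] [[-0.828, 0.561, -0.008], [0.561, 0.828, 0.009], [0.012, 0.003, -1.0]] [ -47.    28.1   70.     0.    82.6 -102.9] [-0.1 -1.   1.6  0.2 -0.4 10.7] 0.04247320081737145
[[249.50818539 201.59821782]
 [313.91889224 201.79539847]
 [378.22676758 201.99226432]]
```

View pics/w3.png

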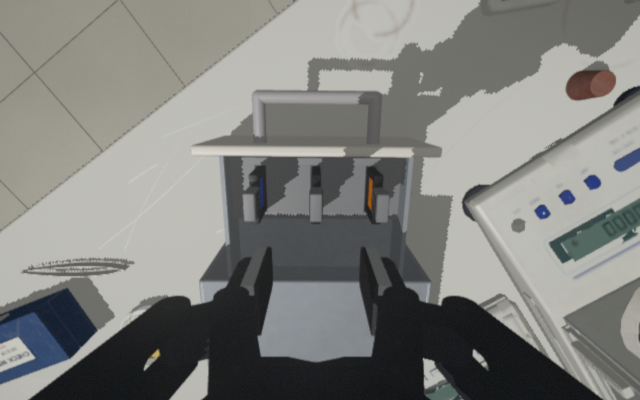

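Amber is in the right-hand slot at image (380,205), the store's +y side. I'll enlarge for a precise tab position.

Run:
```python
import cv2,json
from h import *
im=cv2.imread('pics/w3_full.png')[155:235,235:415]
c=cv2.resize(im,None,fx=4.4,fy=4.4,interpolation=cv2.INTER_CUBIC)
m=json.load(open('pics/w3.json'));p=[.59418,-.42269,np.radians(-34.37)]
for y in(-.054,0,.054):
  q=(proj(m,place(p,[[-.133+a,y+b,.093] for a,b in((-.012,-.005),(.012,-.005),(.012,.005),(-.012,.005))]))-[235,155])*4.4
  cv2.polylines(c,[q.astype(np.int32)],True,(0,255,0),1)
cv2.imwrite('pics/w3c.png',c);print(c.shape)
```

```text
(352, 792, 3)
```

View pics/w3c.png

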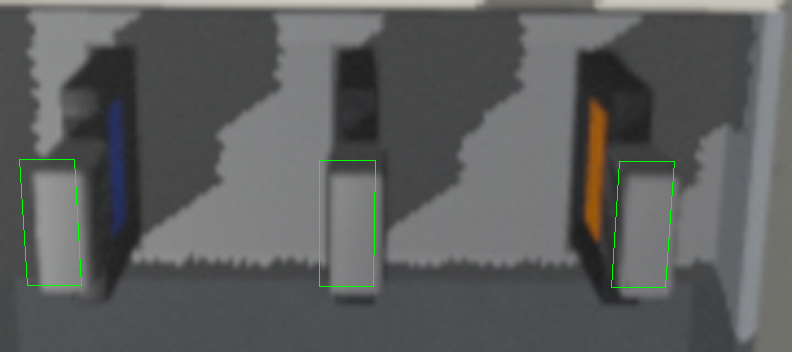

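Run:
```python
from h import *
s=readout.observe();print(s['position'],s['ft_force'],s['qvel'].round(1))
p=[.59418,-.42269,np.radians(-34.37)];t=place(p,[-.1313,.055,.12])[0];print(t)
plan(t,55.63,.6,step=25)
```

```text
[ 0.48308036 -0.34615493  0.21207479] [0.19547438 0.55716219 0.19053334] [-0.  -0.8  1.   0.1  0.1  3.5]
[ 0.51685319 -0.30316906  0.12      ]
0.6 -0.9 10.9 18.4 0.04 -0.13 -0.02; 0.6 -0.9 10.9 18.4 0.04 -0.13 -0.02; 0.6 -0.8 10.9 18.4 0.04 -0.13 -0.02; 0.6 -0.8 10.9 18.4 0.04 -0.13 -0.02; 0.6 -0.8 10.9 18.4 0.04 -0.13 -0.02
```

Emit:
{"method": "arm_command", "body": {
  "rows": "0.6 -2 27 0 0.1 -0.3 0; 0.6 -2 27.5 20 0.1 -0.35 0; 0.6 0 0 36 0 0 0; 0.6 0 0 36 0 0 0; 0.6 0 0 0 0 0 0"
}}

```text
time_s: 6.17
position: [0.5146, -0.3007, 0.1146]
tool_rot: [[-0.824, 0.567, -0.009], [0.567, 0.824, 0.007], [0.012, 0.001, -1.0]]
ft_force: [-0.9, 0.1, -1.1]
grip_width: 0.0341
```

Emit:
{"method": "arm_command", "body": {
  "rows": "0.6 0 0 0 0 0 0; 0.6 0 0 0 0 0 0"
}}

```text
time_s: 6.33
position: [0.5176, -0.3041, 0.1229]
tool_rot: [[-0.824, 0.566, 0.002], [0.566, 0.824, -0.002], [-0.003, -0.001, -1.0]]
ft_force: [0.2, -0.8, -0.5]
grip_width: 0.034
```

Run:
```python
from h import *
s=readout.observe();print(s['position'],np.array(s['tool_rot']).round(3).tolist(),s['ft_force'],s['qvel'].round(1))
p=[.59418,-.42269,np.radians(-34.37)];t=place(p,[-.1313,.055,.082])[0];print(t)
plan(t,55.63,.6,step=60)
m=shoot('w4')
q=proj(m,place(p,[[-.1313+a,.055+b,.093] for a,b in((-.012,-.005),(.012,-.005),(.012,.005),(-.012,.005))]));print(q.round(1).tolist())
import cv2
c=cv2.imread('pics/w4_full.png');cv2.polylines(c,[q.astype(np.int32)],True,(0,255,0),1)
cv2.imwrite('pics/w4c.png',cv2.resize(c[120:360,200:440],None,fx=2.4,fy=2.4,interpolation=cv2.INTER_CUBIC))
```

```text
[ 0.51762846 -0.30405739  0.12289016] [[-0.824, 0.566, 0.002], [0.566, 0.824, -0.002], [-0.003, -0.001, -1.0]] [ 0.16854707 -0.78049804 -0.46987793] [-0.1 -1.  -0.9  0.  -0.3 -0.4]
[ 0.51685319 -0.30316906  0.082     ]
0.6 1.3 0.3 40.9 -0.04 0.18 -0.11
[[305.4, 228.8], [305.9, 269.8], [324.2, 269.8], [324.5, 228.7]]
```

View pics/w4c.png

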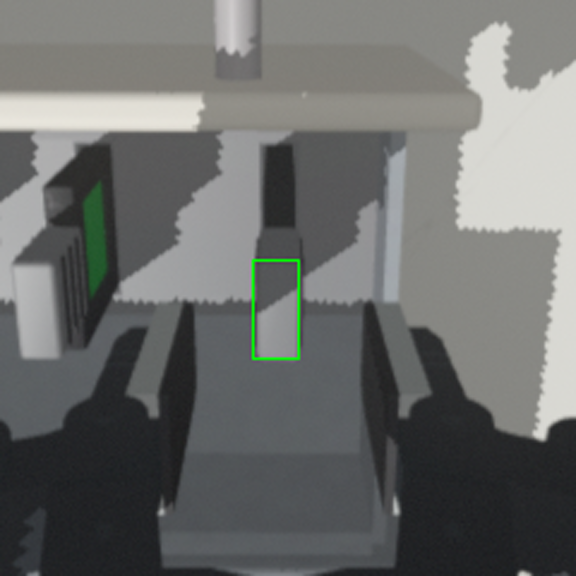

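The predicted tab outline matches the real tab, and it is centred between the pads. Descend and grip.

Emit:
{"method": "arm_command", "body": {
  "rows": "0.6 1.3 0.3 20 0 0.18 0; 0.6 0 0 16 0 0 0; 0.6 0 0 4.5 0 0 0; 0.6 0 0 0 0 0 0; 0.6 0 0 0 0 0 0"
}}

```text
time_s: 6.8
position: [0.5168, -0.3029, 0.082]
tool_rot: [[-0.825, 0.565, -0.0], [0.565, 0.825, -0.001], [0.0, -0.001, -1.0]]
ft_force: [-0.1, -0.3, 0.4]
grip_width: 0.0344
```

Emit:
{"method": "arm_command", "body": {
  "rows": "0.95 0 0 0 0 0 0; 0.95 0 0 0 0 0 0; 0.95 0 0 0 0 0 0; 0.95 0 0 0 0 0 0",
  "squeeze": 40
}}

```text
time_s: 7.13
position: [0.5167, -0.3028, 0.0818]
tool_rot: [[-0.825, 0.565, -0.001], [0.565, 0.825, -0.001], [0.0, -0.001, -1.0]]
ft_force: [-1.5, 0.5, 7.1]
grip_width: 0.0095
```

Emit:
{"method": "arm_command", "body": {
  "rows": "0.95 0 0 -6 0 0 0; 0.95 0 0 -10 0 0 0; 0.95 0 0 -16 0 0 0; 0.95 0 0 -35 0 0 0; 0.95 0 0 -35 0 0 0"
}}

```text
time_s: 7.55
position: [0.516, -0.302, 0.1836]
tool_rot: [[-0.825, 0.564, -0.004], [0.564, 0.825, 0.003], [0.005, -0.0, -1.0]]
ft_force: [0.5, -0.1, -0.1]
grip_width: 0.0097
```

Emit:
{"method": "arm_command", "body": {
  "rows": "0.95 0 0 -35 0 0 0; 0.95 0 0 -35 0 0 0; 0.95 0 0 -30 0 0 0; 0.95 0 0 0 0 0 0; 0.95 0 0 0 0 0 0"
}}

```text
time_s: 7.97
position: [0.5169, -0.3025, 0.2846]
tool_rot: [[-0.825, 0.564, 0.001], [0.564, 0.825, -0.001], [-0.001, -0.001, -1.0]]
ft_force: [-0.5, -0.8, -0.6]
grip_width: 0.0094
```

Run:
```python
from h import *
s=readout.observe();print(s['position'],s['ft_force'],s['grip_width'],s['q'].round(1))
p=[.51421531,.14119779,np.radians(-16.54)]
# refine station with wider hint set: allow per-camera pixel bias found on store (mean residual)
t=p[:2]
plan([.40,.141,.30],73.5,.95,step=34)
```

```text
[ 0.51686319 -0.30252761  0.28462579] [-0.48517303 -0.81406352 -0.62546619] 0.009394063477858929 [-41.6  25.6  62.1  -0.   92.2 -97.3]
0.95 24.8 21.4 -1.2 -0 0.01 -1.28; 0.95 24.3 22 -1.1 -0 0.01 -1.28; 0.95 23.8 22.5 -1.1 -0 0.01 -1.28; 0.95 23.3 23 -1.1 -0 0.01 -1.28; 0.95 22.8 23.6 -1.1 -0 0.01 -1.28
0.95 22.2 24.1 -1.1 -0 0.01 -1.28; 0.95 21.7 24.5 -1.1 -0 0.01 -1.28; 0.95 21.1 25 -1.1 -0 0.01 -1.28; 0.95 20.6 25.5 -1.1 -0 0.01 -1.28; 0.95 20 25.9 -1.1 -0 0.01 -1.28
0.95 19.4 26.4 -1.1 -0 0.01 -1.28; 0.95 18.8 26.8 -1.1 -0 0.01 -1.28; 0.95 18.2 27.2 -1.1 -0 0.01 -1.28; 0.95 17.6 27.6 -1.1 -0 0.01 -1.28
```

Run:
```python
from h import *
plan([.514,.141,.335],73.5,.95,step=34)
```

```text
0.95 18 26 -3.6 -0 0.01 -1.28; 0.95 17.5 26.4 -3.6 -0 0.01 -1.28; 0.95 16.9 26.8 -3.6 -0 0.01 -1.28; 0.95 16.3 27.2 -3.6 -0 0.01 -1.28; 0.95 15.7 27.5 -3.6 -0 0.01 -1.28
0.95 15 27.9 -3.6 -0 0.01 -1.28; 0.95 14.4 28.2 -3.6 -0 0.01 -1.28; 0.95 13.8 28.5 -3.6 -0 0.01 -1.28; 0.95 13.1 28.8 -3.6 -0 0.01 -1.28; 0.95 12.5 29.1 -3.6 -0 0.01 -1.28
0.95 11.9 29.4 -3.6 -0 0.01 -1.28; 0.95 11.2 29.6 -3.6 -0 0.01 -1.28; 0.95 10.5 29.9 -3.6 -0 0.01 -1.28; 0.95 9.9 30.1 -3.6 -0 0.01 -1.28
```

Emit:
{"method": "arm_command", "body": {
  "rows": "0.95 18 26 -6 0 0 -1.28; 0.95 17.5 26.4 -6 0 0 -1.28; 0.95 16.9 26.8 -6 0 0 -1.28; 0.95 16.3 27.2 -6 0 0 -1.28; 0.95 15.7 27.5 -6 0 0 -1.28"
}}

```text
time_s: 8.38
position: [0.5149, -0.1425, 0.3116]
tool_rot: [[-0.884, 0.468, -0.005], [0.468, 0.884, 0.003], [0.005, 0.0, -1.0]]
ft_force: [-0.6, 0.6, -0.3]
grip_width: 0.0092
```

Emit:
{"method": "arm_command", "body": {
  "rows": "0.95 15 27.9 -4 0 0 -1.28; 0.95 14.4 28.2 -4 0 0 -1.28; 0.95 13.8 28.5 -4 0 0 -1.28; 0.95 13.1 28.8 -4 0 0 -1.28; 0.95 12.5 29.1 -4 0 0 -1.28"
}}

```text
time_s: 8.8
position: [0.5139, 0.0157, 0.3318]
tool_rot: [[-0.93, 0.367, -0.005], [0.367, 0.93, 0.002], [0.005, -0.0, -1.0]]
ft_force: [0.0, -0.2, -0.7]
grip_width: 0.0092
```

Emit:
{"method": "arm_command", "body": {
  "rows": "0.95 11.9 29.4 0 0 0 -1.28; 0.95 11.2 29.6 0 0 0 -1.28; 0.95 10.5 29.9 0 0 0 -1.28; 0.95 9.9 30.1 0 0 0 -1.28; 0.95 0 0 0 0 0 0"
}}

```text
time_s: 9.22
position: [0.5126, 0.1452, 0.3317]
tool_rot: [[-0.961, 0.278, -0.005], [0.278, 0.961, 0.002], [0.006, 0.001, -1.0]]
ft_force: [0.2, 0.7, -1.1]
grip_width: 0.0094
```

Emit:
{"method": "arm_command", "body": {
  "rows": "0.95 0 0 0 0 0 0; 0.95 0 0 0 0 0 0; 0.95 0 0 0 0 0 0"
}}

```text
time_s: 9.47
position: [0.5137, 0.1399, 0.3324]
tool_rot: [[-0.959, 0.284, -0.003], [0.284, 0.959, 0.001], [0.004, -0.0, -1.0]]
ft_force: [0.2, -0.1, -0.4]
grip_width: 0.0091
```

Run:
```python
from h import *
s=readout.observe();print(s['position'],s['qvel'].round(1),s['q'].round(1),s['grip_width'],s['ft_force'])
m=shoot('w5')
import cv2
c=cv2.resize(cv2.imread('pics/w5_full.png'),None,fx=1.25,fy=1.25,interpolation=cv2.INTER_CUBIC);cv2.imwrite('pics/w5c.png',c)
p=[.51421531,.14119779,np.radians(-16.54)]
print((proj(m,place(p,[[x,y,.012] for x in(-.045,.045) for y in(.15,-.15)]))*1.25).round(1).tolist())
```

```text
[0.51369083 0.13991134 0.33240392] [-0.5 -0.3 -0.2  0.   0.   0.1] [  2.5  17.5  67.1   0.1  95.6 -71. ] 0.009076282295993035 [ 0.24856868 -0.1318705  -0.37288971]
[[532.7, 160.5], [257.6, 160.3], [524.9, 240.2], [265.3, 240.1]]
```

View pics/w5c.png

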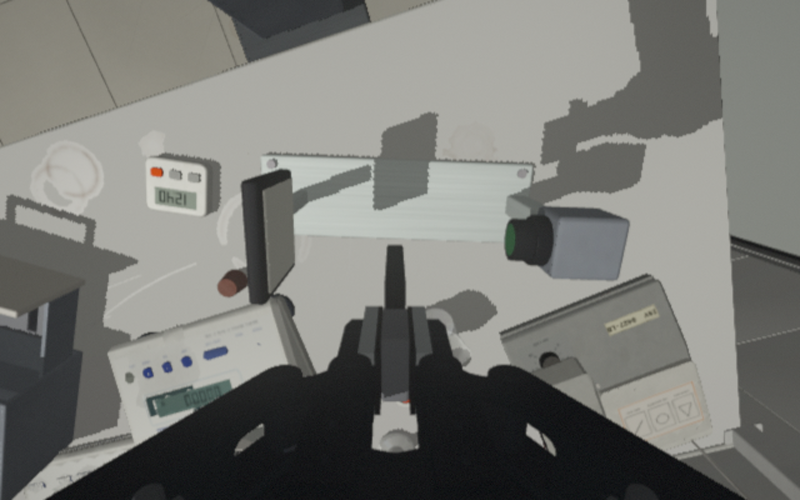

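Run:
```python
from h import *
import json,cv2
m=json.load(open('pics/w5.json'))
k=1.25
o=[((-.045,-.15,.012),(262/k,154/k)),((-.045,.15,.012),(534/k,163/k)),((0,.085,.17),(512/k,241/k))]
p,r=fitm(m,o,[.514,.141,-.29]);print(p,np.degrees(p[2]),(r*k).round(1).tolist())
json.dump(p.tolist(),open('st.json','w'))
im=cv2.imread('pics/w5_full.png');K=4
big=cv2.resize(im,None,fx=K,fy=K,interpolation=cv2.INTER_CUBIC)
def line(L,col):
    q=(proj(m,place(p,L))+.5)*K-.5;cv2.polylines(big,[q.round().astype(np.int32)],True,col,1)
g=(0,255,0)
line([(-.045,-.15,.012),(-.045,.15,.012),(.045,.15,.012),(.045,-.15,.012)],g)
line([(-.042,-.085,.212),(.042,-.085,.212),(.042,-.085,.128),(-.042,-.085,.128)],(0,0,255))
a=np.linspace(0,2*np.pi,40)
for rr in (.013,.018):line(np.c_[rr*np.cos(a),0*a+.085,.17+rr*np.sin(a)],(0,0,255))
def t(x,y,w,h):return big[y*K:(y+h)*K,x*K:(x+w)*K]
top=np.hstack([t(190,110,100,75),t(390,110,100,75)])
bot=np.hstack([t(190,175,100,75),t(395,160,100,75)])
cv2.imwrite('pics/st.png',np.vstack([top,bot]))
```

```text
[ 0.51396733  0.14343673 -0.32424611] -18.57793371141364 [[-1.4, 0.5], [1.5, 1.7], [-0.1, -1.4]]
```

View pics/st.png

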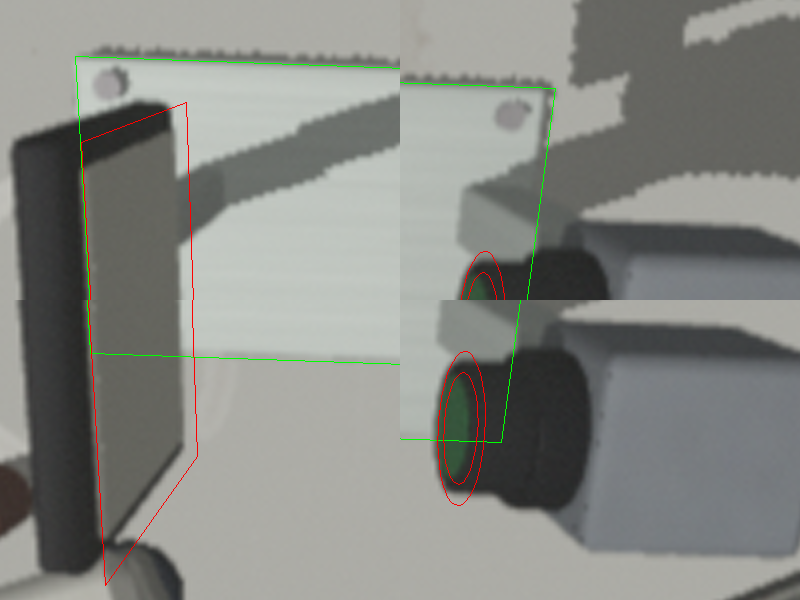

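The base outline fits within about 0.5 mm at yaw −18.6°. The lens front and panel face agree within about 1.5 mm. Next: align, then go down.

Run:
```python
from h import *
print(readout.observe()['position'])
plan([.5138,.1429,.2058],71.4,.95,step=26)
```

```text
[0.51376873 0.13980082 0.33257379]
0.95 0.1 0.6 25.4 -0 -0.04 0.41; 0.95 0.1 0.6 25.4 -0 -0.04 0.41; 0.95 0.1 0.6 25.4 -0 -0.04 0.41; 0.95 0.2 0.6 25.4 -0 -0.04 0.41; 0.95 0.2 0.6 25.4 -0 -0.04 0.41
```

Emit:
{"method": "arm_command", "body": {
  "rows": "0.95 0.7 3 15 0 -0.2 2.05; 0.95 0 0 32 0 0 0; 0.95 0 0 35 0 0 0; 0.95 0 0 28 0 0 0; 0.95 0 0 14 0 0 0"
}}

```text
time_s: 9.93
position: [0.5127, 0.1428, 0.2054]
tool_rot: [[-0.948, 0.319, -0.004], [0.319, 0.948, -0.0], [0.004, -0.002, -1.0]]
ft_force: [0.3, 0.5, -0.8]
grip_width: 0.0096
```

Emit:
{"method": "arm_command", "body": {
  "rows": "0.95 0 0 0 0 0 0; 0.95 0 0 0 0 0 0; 0.95 0 0 0 0 0 0; 0.95 0 0 0 0 0 0"
}}

```text
time_s: 10.27
position: [0.5146, 0.1437, 0.2104]
tool_rot: [[-0.948, 0.318, 0.004], [0.318, 0.948, 0.0], [-0.004, 0.001, -1.0]]
ft_force: [-0.3, 0.1, -0.5]
grip_width: 0.0094
```

Run:
```python
from h import *
import cv2
s=readout.observe();print(s['position'],np.array(s['tool_rot']).round(4).tolist(),s['grip_width'],s['ft_force'])
plan([.5138,.1429,.2058],71.4,.95)
m=shoot('w6');b=eyes.get_image('side')[:,:,::-1].copy();a=eyes.get_image('scene')[:,:,::-1].copy()
p=[.5138,.1429,np.radians(-18.6)]
F=lambda z0:[(x,0,z) for x,z in((-.0155,.155),(.0155,.155),(.0155,.185),(-.0155,.185))]
K=4
def tile(im,mm,x,y,w,h,K):
    B=cv2.resize(im,None,fx=K,fy=K,interpolation=cv2.INTER_CUBIC)
    q=(proj(mm,place(p,F(0)))+.5)*K-.5;cv2.polylines(B,[q.round().astype(np.int32)],True,(0,255,0),1)
    return B[y*K:(y+h)*K,x*K:(x+w)*K]
W=cv2.imread('pics/w6_full.png')
ts=[tile(W,m,150,60,340,210,2)[:420,:],]
wr=cv2.resize(W,(480,300))
top=np.hstack([tile(W,m,195,130,240,150,2),tile(b,eyes.camera_model('side'),270,140,64,60,5)])
bot=tile(a,eyes.camera_model('scene'),195,205,130,100,3)
h=top.shape[0];bot=cv2.copyMakeBorder(bot,0,0,0,top.shape[1]-bot.shape[1],cv2.BORDER_CONSTANT)
cv2.imwrite('pics/fin.png',np.vstack([top,bot])[:600]);print(top.shape,bot.shape)
```

```text
[0.51463727 0.14368611 0.21039297] [[-0.9482, 0.3178, 0.0039], [0.3178, 0.9482, 0.0002], [-0.0036, 0.0014, -1.0]] 0.009363786912805969 [-0.3387392   0.0635115  -0.52997966]
0.95 0.6 -1 4.6 0.08 0.21 0.07
(300, 800, 3) (300, 800, 3)
```

View pics/fin.png

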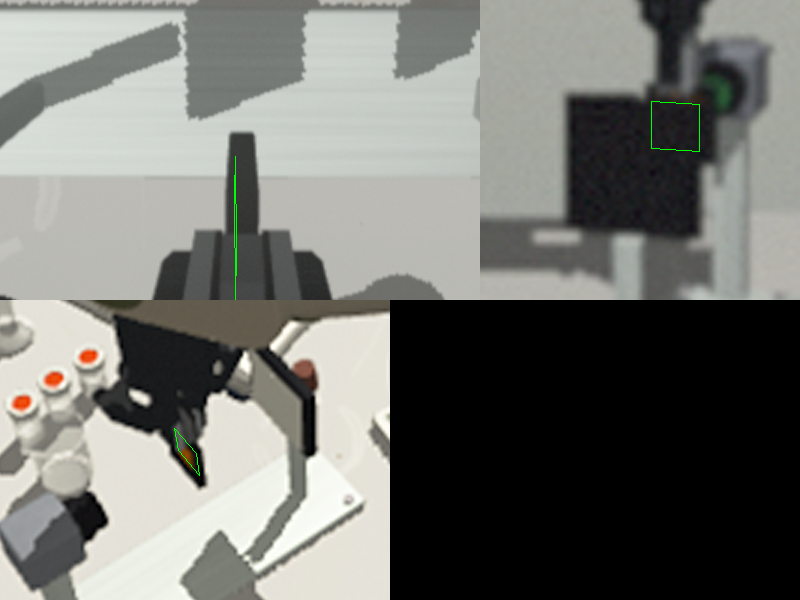

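All 12 views are used. The tool sits at 0.6, −1, 4.6 mm from the target. In the wrist view the filter centre is about 3–4 px right of the overlay, which suggests a small camera bias, so I'll quantify it numerically.

Run:
```python
from h import *
import json,cv2
m=json.load(open('pics/w6.json'));im=cv2.imread('pics/w6_full.png').max(2).astype(int)
for r in (193,195,196,197,198,200,206,215,225):
    c=np.where(im[r,295:340]<75)[0]+295;print(r,(c.min(),c.max()) if len(c) else None)
R=np.array([[-0.9482,0.3178,0.0039],[0.3178,0.9482,0.0002],[-0.0036,0.0014,-1.0]]);t=np.array([.51463727,.14368611,.21039297])
for y in(-.004,.004):print('pred foot,frame-top -x edge',proj(m,[t+R@[.0225,y,.0648],t+R@[.0225,y,.0128]]).round(1).tolist())
m5=json.load(open('pics/w5.json'));i5=cv2.imread('pics/w5_full.png').max(2).astype(int)
for r in(195,197,199,202,210,220):
    c=np.where(i5[r,300:335]<75)[0]+300;print('w5',r,(c.min(),c.max()) if len(c) else None)
R5=np.array([[-0.959,0.284,-0.003],[0.284,0.959,0.001],[0.004,0,-1.0]]);t5=np.array([.51369083,.13991134,.33240392])
for y in(-.004,.004):print(proj(m5,[t5+R5@[.0225,y,.0648]]).round(1).tolist())
```

```text
193 None
195 None
196 None
197 (np.int64(311), np.int64(320))
198 (np.int64(311), np.int64(321))
200 (np.int64(310), np.int64(321))
206 (np.int64(310), np.int64(321))
215 (np.int64(310), np.int64(322))
225 (np.int64(309), np.int64(323))
pred foot,frame-top -x edge [[307.8, 193.4], [305.2, 223.4]]
pred foot,frame-top -x edge [[320.8, 193.4], [322.5, 223.4]]
w5 195 None
w5 197 (np.int64(311), np.int64(321))
w5 199 (np.int64(310), np.int64(321))
w5 202 (np.int64(310), np.int64(321))
w5 210 (np.int64(310), np.int64(322))
w5 220 (np.int64(309), np.int64(322))
[[307.8, 193.4]]
[[320.8, 193.3]]
```

Emit:
{"method": "arm_command", "body": {
  "rows": "0.95 1.6 -2.2 3 0.08 0.21 0; 0.95 0 0 0.7 0 0 0; 0.95 0 0 0 0 0 0; 0.95 0 0 0 0 0 0; 0.95 0 0 0 0 0 0"
}}

```text
time_s: 10.83
position: [0.5118, 0.1424, 0.2053]
tool_rot: [[-0.948, 0.317, -0.003], [0.317, 0.948, -0.0], [0.003, -0.001, -1.0]]
ft_force: [0.5, 0.3, -0.2]
grip_width: 0.0093
```

Emit:
{"method": "arm_command", "body": {
  "rows": "0.95 0 0 0 0 0 0; 0.95 0 0 0 0 0 0; 0.95 0 0 0 0 0 0; 0.95 0 0 0 0 0 0; 0.95 0 0 0 0 0 0"
}}

```text
time_s: 11.25
position: [0.5118, 0.1424, 0.2052]
tool_rot: [[-0.948, 0.317, -0.003], [0.317, 0.948, -0.0], [0.003, -0.001, -1.0]]
ft_force: [-1.3, -0.9, -0.8]
grip_width: 0.0092
```

Run:
```python
from h import *
s=readout.observe();print(s['position'],np.array(s['tool_rot']).round(4).tolist(),s['grip_width'],s['ft_force'],s['qvel'].round(1))
t=np.array([.5138,.1429,.2058])+Rdown(71.4)@[.001,-.0012,0];print(t);plan(t,71.4,.95)
# drawer still open? handle brightness check: reproject handle at the stop in the scene camera vs. shut
im=eyes.get_image('side');import cv2;m=eyes.camera_model('side')
p=[.59418,-.42269,np.radians(-34.37)]
for x in(-.075-.041-.1,-.116):
  q=proj(m,place(p,[[x,y,.08] for y in(-.045,.045)]));print(q.round().tolist())
cv2.imwrite('pics/endside.png',im[:,:,::-1])
a=cv2.imread('pics/side0.png');d=cv2.absdiff(a,im[:,:,::-1]).max(2)[200:360,200:640];n,_,st,_=cv2.connectedComponentsWithStats((d>40).astype(np.uint8));print([(st[i]+[200,200,0,0,0]).tolist() for i in range(1,n) if st[i][4]>25])
```

```text
[0.51177502 0.14235694 0.20521666] [[-0.9483, 0.3172, -0.0029], [0.3172, 0.9483, -0.0001], [0.0027, -0.001, -1.0]] 0.009195085413512901 [-1.25166153 -0.8742206  -0.82942335] [ 0.1  0.  -0.  -0.1  0.   0. ]
[0.51246948 0.14208164 0.2058    ]
0.95 -0.7 -0 -0.6 -0.06 -0.15 0.1
[[260.0, 267.0], [285.0, 250.0]]
[[301.0, 280.0], [324.0, 261.0]]
[[200, 200, 38, 16, 531], [303, 200, 10, 4, 36], [263, 242, 66, 87, 2950], [265, 254, 18, 13, 53]]
```

Emit:
{"method": "arm_command", "body": {
  "rows": "0.95 -0.6 0 -0.6 0 -0.15 0.1; 0.95 0 0 0 0 0 0; 0.95 0 0 0 0 0 0; 0.95 0 0 0 0 0 0; 0.95 0 0 0 0 0 0"
}}

```text
time_s: 11.72
position: [0.5123, 0.1421, 0.2058]
tool_rot: [[-0.948, 0.319, -0.0], [0.319, 0.948, -0.001], [0.0, -0.001, -1.0]]
ft_force: [-0.7, 0.0, 0.1]
grip_width: 0.0092
```

Run:
```python
from h import *
s=readout.observe();print(s['time_s'],s['position'],np.array(s['tool_rot']).round(4).tolist(),s['grip_width'],s['ft_force'])
print(env.close_job())
```

```text
11.7167 [0.51233064 0.14214344 0.20582868] [[-0.9478, 0.319, -0.0004], [0.319, 0.9478, -0.0009], [0.0001, -0.001, -1.0]] 0.009214809196008962 [-0.68878891  0.00791191  0.08744174]
the job is handed in; nothing more can be done
None
```

I opened the drawer, took the amber filter out of its rack and handed in at 11.7 s still holding it in the inspection station, with the drawer left open. No verdict was reported.

- **Drawer:** I pulled it by the handle about 100.5 mm, until the force rose to about 20 N at the stop. The last side picture, by pixel differences only, still shows the change where the drawer stands open.
- **Filter:** I gripped it by its tab with a 40 N squeeze; the finger opening stayed at 9.2 mm to the end. When I picked it out, the green and blue filters were still in their slots, and I did not check them again.
- **Final pose:** the tool is within 0.2 mm of my target. It is upright to about 0.1° and square to the fitted lens axis to about 0.2°. The wrist force is under 1 N, so nothing is pressing on the station.
- **Other bench items:** the side picture gave no sign that they moved. I did not compare each one separately.

**Disagreements between checks:**
- The fixed cameras and the wrist camera differed by about 2 mm and 2° on the station. I used the wrist fit.
- In the wrist picture the held filter appeared about 1 mm sideways and up to 2 mm further out than the tool pose implied. I corrected by about 1.2 mm along the lens axis and 1 mm across it.
- I expect the centring to be good to about 2 mm. That last correction was not checked in a picture, because I had used all 12 views.

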